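# Acid test on a rock: show the samples, start the timer

### The arm

A 7-joint arm with a two-finger parallel gripper is mounted at the origin on the work surface. World frame = base frame: x ahead of the robot, y to its left, z up, the work surface at z = 0. Lengths are in m, angles in rad, forces in N, time in s.
With the tool pointing down it reaches from about 0.375 to 0.925 m from the base axis. Payload 3.1 kg.
Tool frame: the origin (TCP) lies on the centre line of the jaws, within the pads' length; the fingertips stand 19 mm ahead of it and the grasp point (between the pads) is the TCP; z points along the fingers, y is the direction in which the jaws open and shut (so a half turn about z gives the same grasp; the last joint's range is limited). The gripper opens to 85 mm and grips with 20 to 120 N. Pads are 22 mm wide; open, the fingers measure 114 mm over their backs; the gripper's body (76 mm by 85 mm) begins 54 mm behind the grasp point. The pads swing forward as they close: fully open they stand 13 mm farther back than shut.
Start: joints at [1.094, 0.383, 0.044, 1.598, -0.018, 1.161, -0.05], TCP at [0.24, -0.604, 0.22] pointing down, gripper open.
Joint ranges: [-2.61, 2.61], [-0.41, 2.15], [-1.48, 1.57], [0, 2.5], [-1.57, 4.71], [0.05, 1.97], [-2.85, 2.85]. Speed limits (rad/s): [2.79, 2.79, 3.14, 3.14, 3.14, 3.14, 3.14].

### API

Orientations are given as a rotation vector (axis times angle).
In Python, from workcell import telemetry, vision, hand_in gives the robot as it stands.
- The arm moves only by the tool send_rows, never from a script. Its argument "plan" is one flat list of numbers, 4 for each row, row after row: the shift along the world's x, y, z in mm, then the turn about the world's z in degrees. In form: [dx, dy, dz, spin, dx, dy, dz, spin, ...]. A call has 1 to 12 rows; each row shifts and turns the commanded pose from where the row before left it; what a row does not reach is not made up. A row lasts 1/10 s, in which the tool goes at most 50 mm and 8.59 degrees, less where a joint would pass 70% of its speed; a pose out of reach is approached as far as the arm can. A call with a gripper value outside its range is refused whole. "claw" is the closure, from 0 (fully open) to 1 (shut), set as the call begins (left out, the last holds). The fingers move at their own pace and stop on an object; "grip_force" is the grip in N (left out, the last holds). Time passes only in rows, so rows that do not move let the fingers close. It gives the time, the measured TCP pose, the force and the opening at its end, in the units of the state.
- telemetry.read_state(): the state, without advancing time (a new reading comes with each control period).
- vision.capture(name): name is "scene" or "top" or "wrist"; returns a dict with "image" (400x640x3 uint8, blue, green, red), "fx", "fy", "cx", "cy" (pixels), "R" (3x3) and "t" (3): a world point X has camera coordinates R X + t; the wrist camera has in their place "hand_eye" (4x4, takes a point from camera to tool coordinates, whose origin is the TCP and whose axes are the flange's). Camera axes: x right, y down, z forward; pixel columns grow to the right and rows downward; lengths in m; the calibration is good to about 2 mm. A picture is of the moment at which its call begins: read the wrist's pose just before it. There is no depth.
- hand_in(): hands the job in, once; it reports no verdict.
The state is a dict: "time": time; "qpos": joint angles; "dq": joint speeds; "effort": joint torques, N m; "tool_pos": TCP position; "eef_rot": TCP orientation; "ft_force": force on the tool from outside, world axes, zero at the start; "torque": the same for the moment, N m; "width": finger opening in m.
Only numpy, scipy, OpenCV 4.12 (cv2) and the standard library are available. Lean on these libraries where they do the work, as an engineer would, in place of code of your own. Each camera call takes 0.05 s, during which the arm holds its last target.

### The job

Show the class what the acid test needs: with the fingers pointing down, point at the white rock by holding the fingertips about 3 cm straight above it for two seconds, then do the same above the red-capped dropper bottle, and then press the green start button of the timer right down, let it come up again and move clear. Do not touch or move any dish, rock, bottle or the tray, do not press the red button, and keep well above the other rocks and bottles (5 cm or more) so that you do not seem to point at them.

Things in the scene. Friction and masses are not known exactly. Their poses are not given: they have to be found in the camera images.
- white_rock: clear round petri dish, 60 mm in diameter and 13 mm high, loose on the table, lined with a blue disc, with one white rock sample about 32 mm across fixed in its middle; origin at the centre of the dish's underside, z up; 30 mm high in all, with the rock
- black_rock: clear round petri dish, 60 mm in diameter and 13 mm high, loose on the table, lined with a blue disc, with one black rock sample about 32 mm across fixed in its middle; origin at the centre of the dish's underside, z up; 30 mm high in all, with the rock
- red_rock: clear round petri dish, 60 mm in diameter and 13 mm high, loose on the table, lined with a blue disc, with one brick-red rock sample about 32 mm across fixed in its middle; origin at the centre of the dish's underside, z up; 30 mm high in all, with the rock
- white_rock_top (a point): top of the white rock, 30 mm above the middle of its dish's underside
- black_rock_top (a point): top of the black rock, 30 mm above the middle of its dish's underside
- red_rock_top (a point): top of the brick-red rock, 30 mm above the middle of its dish's underside
- tray: fixed low wooden tray, 70 x 220 mm and 28 mm high, walls and floor 5 mm, long side along its y, with three compartments in a row that each hold one dropper bottle; origin at the centre of its underside
- red_bottle: amber glass dropper bottle with a red cap, 32 mm in diameter, 85 mm high, standing loose in the tray (its foot is 5 mm above the table); the cap is 26 mm wide, its tip 18 mm; origin at the centre of its underside, z up
- red_bottle_top (a point): top of the red cap, on the bottle's axis, 85 mm above its foot
- blue_bottle: amber glass dropper bottle with a blue cap, 32 mm in diameter, 85 mm high, standing loose in the tray (its foot is 5 mm above the table); the cap is 26 mm wide, its tip 18 mm; origin at the centre of its underside, z up
- blue_bottle_top (a point): top of the blue cap, on the bottle's axis, 85 mm above its foot
- yellow_bottle: amber glass dropper bottle with a yellow cap, 32 mm in diameter, 85 mm high, standing loose in the tray (its foot is 5 mm above the table); the cap is 26 mm wide, its tip 18 mm; origin at the centre of its underside, z up
- yellow_bottle_top (a point): top of the yellow cap, on the bottle's axis, 85 mm above its foot
- timer: fixed white bench timer, 90 x 150 x 32 mm, with a black display along its far edge and two round push buttons 80 mm apart on its top, nearer the robot: green start button on its left (+y), red stop button on its right; origin at the centre of its underside
- start_top (a point): centre of the top face of the green start button, 28 mm in diameter, 22 mm above the timer's top and 54 mm above the table, in a black round housing 44 mm wide; pressed straight down
- start (a joint): travel of the green start button (m): 0 is up, 0.006 is fully down; spring return, fully down takes 5 N
- stop_top (a point): centre of the top face of the red stop button, same size
- stop (a joint): travel of the red stop button (m): 0 is up, 0.006 is fully down
Not all that is in view belongs to the job. Leave any brown or pink look-alike of the black_rock alone.

How it is judged:
By the outcome, as a careful person would: the job done as asked, in the order asked, and still so for the second after the job is handed in, with the robot touching nothing.
It also fails if it takes over 48 s, if anything falls off the work surface, if the arm or the gripper's body presses on something with over 40 N, if the wrist force passes 120 N, or if a joint passes its speed limit or range.

## Working session

There is one attempt and no reset: what is moved stays moved. The work goes in short steps, Python scripts to look and compute and a tool call to move; the robot and the scene stay as the last step left them, time stands still between calls to the robot, and variables do not carry over. Pictures are saved under pics/ and viewed, and the job is handed in when it is done.

Besides the shell and the picture viewer there is one more tool, called after "Emit:" as name(argument=value, ...), one argument or row to a line, values as JSON. send_rows: Moves the arm, as the interface text tells. Its arguments: {"type":"object","properties":{"plan":{"type":"array"},"claw":{"type":"number"},"grip_force":{"type":"number"}},"required":["plan"]}

```bash
mkdir -p pics; python3 - <<'E'
from workcell import telemetry, vision
import cv2,pickle
s=telemetry.read_state();print({k:s[k] for k in('time','tool_pos','eef_rot','ft_force','width')})
d={}
for n in('scene','top'):
    c=vision.capture(n);d[n]=c;cv2.imwrite(f'pics/{n}1.png',c['image'])
pickle.dump(d,open('caps.pkl','wb'))
E
```

```text
{'time': 0.0, 'tool_pos': array([ 0.24002509, -0.60300026,  0.21885365]), 'eef_rot': array([-3.08283210e+00, -5.91094623e-01,  9.50104039e-04]), 'ft_force': array([-0.28220371,  0.2161971 ,  0.07255441]), 'width': 0.08549850039454417}
```

```bash
ls . pics
```

```text
.:
caps.pkl
pics

pics:
scene1.png
top1.png
```

View pics/scene1.png

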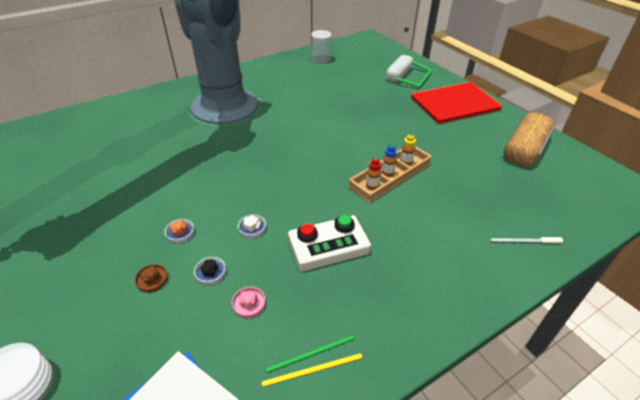

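View pics/top1.png

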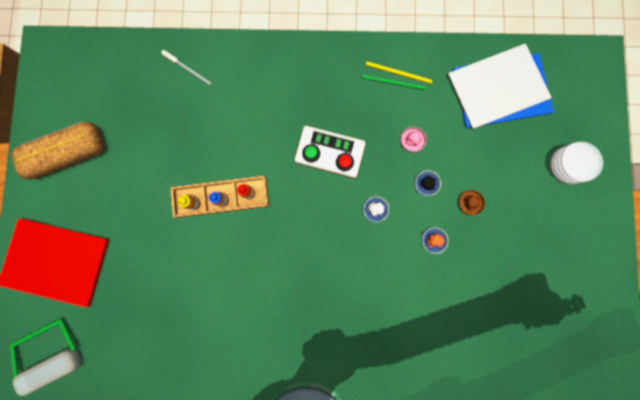

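The scene view has the white rock at (251,224), red bottle at (375,170) and green button at (345,222). In the top view they are at (376,208), (244,190) and (311,152). Next I'll measure them in both views.

```bash
cat > h.py <<'E'
import numpy as np,cv2
def blob(im,box,lo,hi):
    x0,y0,x1,y1=box; hsv=cv2.cvtColor(im,cv2.COLOR_BGR2HSV)
    m=cv2.inRange(hsv,np.array(lo),np.array(hi)); z=np.zeros_like(m); z[y0:y1,x0:x1]=m[y0:y1,x0:x1]
    n,l,st,ce=cv2.connectedComponentsWithStats(z)
    if n<2: return None
    i=1+np.argmax(st[1:,4]); return ce[i],st[i]
def ray(c,p):
    R=np.array(c['R']);t=np.array(c['t']).ravel()
    d=R.T@np.array([(p[0]-c['cx'])/c['fx'],(p[1]-c['cy'])/c['fy'],1]);return -R.T@t,d
def plane(c,p,z):
    o,d=ray(c,p);return o+d*(z-o[2])/d[2]
def proj(c,X):
    v=np.array(c['R'])@X+np.array(c['t']).ravel();return np.array([c['fx']*v[0]/v[2]+c['cx'],c['fy']*v[1]/v[2]+c['cy']])
def two(c1,p1,c2,p2):
    A=[];b=[]
    for c,p in((c1,p1),(c2,p2)):
        o,d=ray(c,p);d=d/np.linalg.norm(d);P=np.eye(3)-np.outer(d,d);A.append(P);b.append(P@o)
    X=np.linalg.lstsq(np.vstack(A),np.hstack(b),rcond=None)[0]
    return X,[np.linalg.norm(A[i]@X-b[i]) for i in(0,1)]
E
python3 - <<'E'
import pickle;from h import *
np.set_printoptions(precision=4,suppress=True)
d=pickle.load(open('caps.pkl','rb'));S,T=d['scene'],d['top']
print(plane(T,(320,200),0),-np.array(T['R']).T@np.ravel(T['t']),-np.array(S['R']).T@np.ravel(S['t']))
W=((0,0,150),(180,60,255)) 
G=((45,150,60),(75,255,255)); Rd=((0,170,90),(6,255,255)); B=((105,150,60),(125,255,255));Y=((22,150,90),(35,255,255))
K=((0,0,0),(180,255,60))
for n,st,sb,rg,z in[('white rock',(362,194,390,222),(236,210,268,238),W,.022),('green',(298,140,325,165),(333,210,358,232),G,.054),('redbtn',(332,148,358,172),(296,222,318,242),Rd,.054),
 ('redcap',(230,175,262,202),(366,154,385,178),Rd,.08),('bluecap',(205,185,232,210),(382,142,400,162),B,.08),('yelcap',(172,188,202,214),(400,132,418,152),Y,.08),('redrock',(422,228,448,254),(165,218,193,240),((0,120,120),(15,255,255)),.02),('black',(417,172,440,195),(198,258,222,280),K,.02)]:
    a=blob(T['image'],st,*rg);b=blob(S['image'],sb,*rg)
    if a is None or b is None: print(n,a,b);continue
    print(n,a[0],a[1],b[0],b[1],'planeT',plane(T,a[0],z)[:2],'planeS',plane(S,b[0],z)[:2],'tri',*two(T,a[0],S,b[0]))
cr=lambda im,b:cv2.resize(im[b[1]:b[3],b[0]:b[2]],None,fx=4,fy=4,interpolation=cv2.INTER_CUBIC)
cv2.imwrite('pics/cropA.png',cr(T['image'],(350,120,500,260)));cv2.imwrite('pics/cropB.png',cr(S['image'],(230,130,430,270)));cv2.imwrite('pics/cropC.png',cr(T['image'],(165,115,365,225)))
E
```

```text
[ 0.5231 -0.0161  0.    ] [ 0.4317 -0.0269  0.9306] [ 1.108  -0.3587  0.6735]
white rock [376.4057 208.3029] [369 202  16  14 175] [251.4509 222.9479] [237 214  30  22 326] planeT [ 0.5053 -0.1466] planeS [ 0.5081 -0.1481] tri [ 0.5054 -0.1471  0.0191] [np.float64(0.00010223211000575211), np.float64(0.00010223211000568679)]
green [310.6791 151.8731] [305 146  13  13 134] [344.2632 220.4737] [338 215  14  12 133] planeT [0.6267 0.0074] planeS [0.6304 0.0041] tri [0.6274 0.0071 0.0498] [np.float64(0.0005265658287377058), np.float64(0.0005265658287377616)]
redbtn [344.6621 160.8276] [338 155  14  13 145] [306.5942 229.3841] [300 224  15  12 138] planeT [ 0.608  -0.0699] planeS [ 0.6112 -0.0733] tri [ 0.6084 -0.0708  0.0501] [np.float64(0.0007879361005891401), np.float64(0.0007879361005889847)]
redcap [243.0099 189.7426] [237 185  12  11 101] [374.6889 164.5444] [370 159  11  12  90] planeT [0.5333 0.1514] planeS [0.5432 0.1456] tri [0.5344 0.1534 0.0708] [np.float64(5.005474941324919e-05), np.float64(5.0054749413280454e-05)]
bluecap [214.8864 197.375 ] [210 193  11  10  88] [390.381  15
[... 191 characters left out ...]
 200.7   ] [178 194  13  14 140] [409.5051 140.7172] [405 135  11  12  99] planeT [0.5059 0.2797] planeS [0.5143 0.2728] tri [0.5062 0.2821 0.0719] [np.float64(0.0005790011186292052), np.float64(0.0005790011186285613)]
redrock [435.4679 240.109 ] [428 234  16  12 156] [177.6558 226.7727] [170 221  17  13 154] planeT [ 0.4364 -0.2818] planeS [ 0.4345 -0.2839] tri [ 0.436  -0.2828  0.0206] [np.float64(0.001287420157071102), np.float64(0.0012874201570708375)]
black [427.7945 182.5753] [421 176  14  14 146] [209.101  268.1587] [201 260  17  17 208] planeT [ 0.5684 -0.2648] planeS [ 0.572  -0.2679] tri [ 0.5688 -0.2667  0.0156] [np.float64(0.000721267315092878), np.float64(0.0007212673150925937)]
```

View pics/cropA.png

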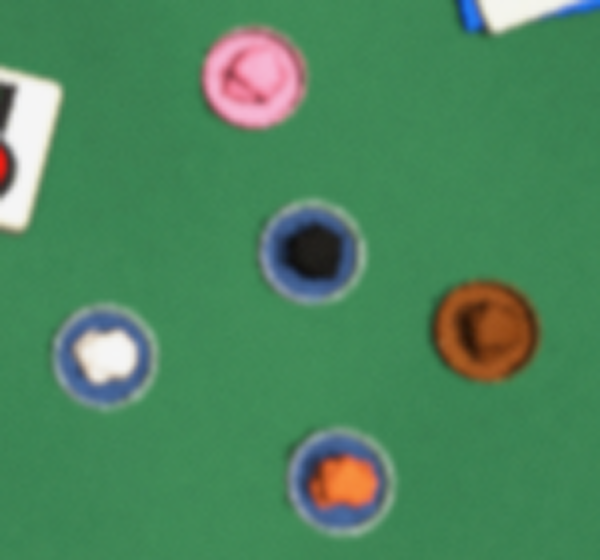

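View pics/cropB.png

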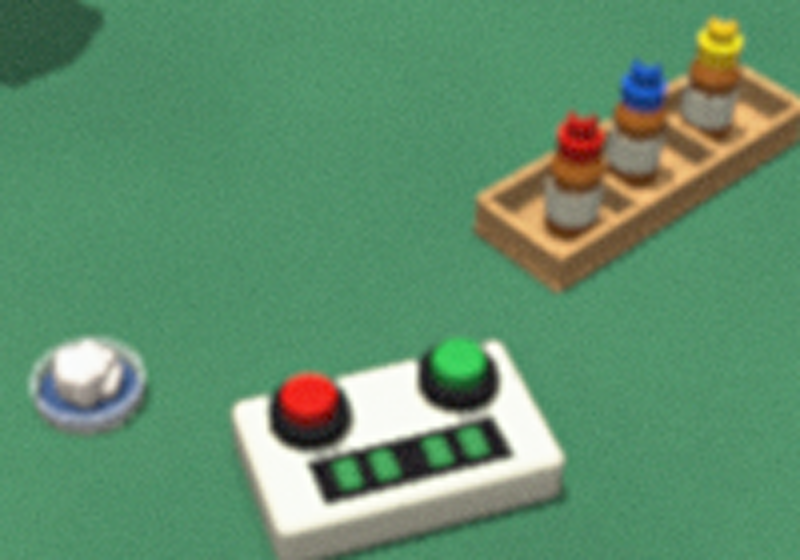

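View pics/cropC.png

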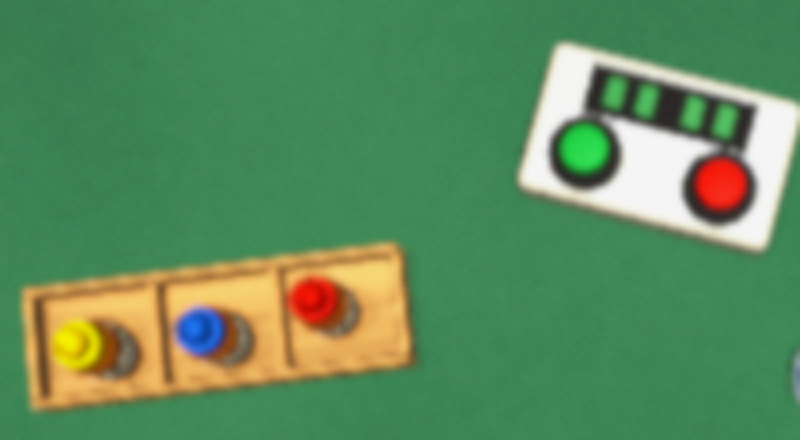

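Candidates, top-view pixels:
- **White rock:** white in a blue-lined dish at (376,208), against the plates (577,163), paper (500,85), black (428,182), red rock (435,240), pink look-alike (413,139) and brown look-alike (471,202).
- **Bottle:** red cap (244,190), against blue (215,197) and yellow (184,201).
- **Button:** green (311,152), against red (345,161).

The crops confirm white rock at (0.505,-0.147), red cap at (0.534,0.153) and green button at (0.627,0.006). I'll travel high with the jaws shut.

Emit:
send_rows(
  plan=[8, 14, 0, 0, 18, 31, 0, 0, 25, 43, 0, 0, 25, 43, 0, 0, 25, 43, 0, 0, 25, 43, 0, 0, 25, 43, 0, 0, 25, 43, 0, 0, 25, 43, 0, 0, 25, 43, 0, 0, 18, 31, 0, 0, 8, 14, 0, 0],
  claw=1,
  grip_force=20,
)

```text
time: 1.3
tool_pos: [0.494, -0.1631, 0.2204]
eef_rot: [-3.081, -0.605, -0.002]
ft_force: [-0.4, 0.0, 0.1]
width: -0.0001
```

Emit:
send_rows(
  plan=[6, 11, 0, 0, 6, 11, 0, 0, 0, 0, 0, 0, 0, 0, 0, 0, 0, 0, 0, 0],
)

```text
time: 1.8
tool_pos: [0.5037, -0.1495, 0.2201]
eef_rot: [3.086, 0.587, -0.001]
ft_force: [0.3, -0.3, -0.2]
width: -0.0001
```

```bash
python3 - <<'E'
from workcell import telemetry, vision
import cv2,pickle
s=telemetry.read_state();print({k:s[k] for k in('time','tool_pos','eef_rot','ft_force','width')})
d={}
for n in('scene','wrist'):
    c=vision.capture(n);d[n]=c;cv2.imwrite(f'pics/{n}2.png',c['image'])
d['s']=s
pickle.dump(d,open('caps2.pkl','wb'))
E
```

```text
{'time': 1.8, 'tool_pos': array([ 0.50370053, -0.14952081,  0.22013509]), 'eef_rot': array([ 3.08574264e+00,  5.87303661e-01, -1.01509530e-03]), 'ft_force': array([ 0.30945367, -0.2981252 , -0.24920641]), 'width': -0.00014670908052986096}
```

View pics/scene2.png

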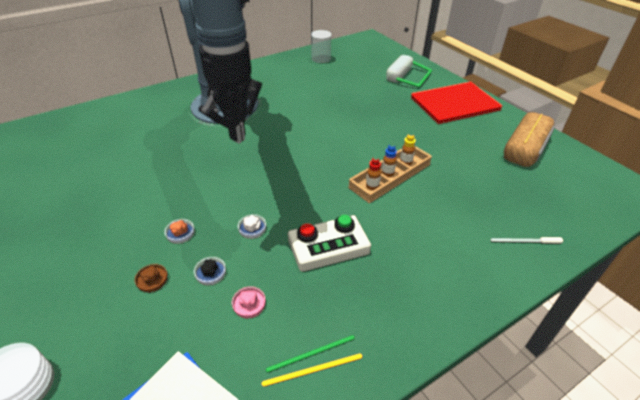

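View pics/wrist2.png

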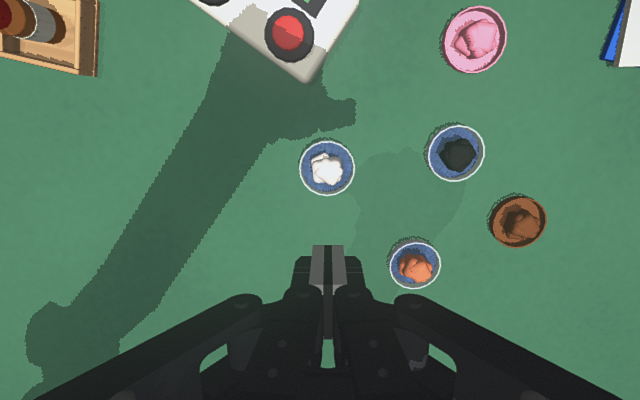

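The closed fingers hang above the table with their tips at about (238,139) in the scene view. The wrist view shows the white rock at (327,168). I'll check tip height and rock position from these.

```bash
python3 - <<'E'
import pickle;from h import *
from scipy.spatial.transform import Rotation as Ro
np.set_printoptions(precision=4,suppress=True)
d=pickle.load(open('caps2.pkl','rb'));S,w,s=d['scene'],d['wrist'],d['s']
Rt=Ro.from_rotvec(s['eef_rot']).as_matrix();p=s['tool_pos'];print(Rt)
for k in(0,.006,.019,.032):print(k,proj(S,p+Rt@[0,0,k]))
H=np.array(w['hand_eye']);Rw=Rt@H[:3,:3];o=Rt@H[:3,3]+p
c=dict(w,R=Rw.T,t=-Rw.T@o)
for k in(.006,.019,.032):print('wrist',k,proj(c,p+Rt@[0,0,k]))
print('rock',plane(c,(327,168),.02),plane(c,(327,167.5),.013))
im=S['image'][90:160,200:270];cv2.imwrite('pics/tip.png',cv2.resize(im,None,fx=8,fy=8,interpolation=cv2.INTER_CUBIC))
E
```

```text
[[ 0.9301  0.3673 -0.0005]
 [ 0.3673 -0.9301 -0.0006]
 [-0.0007  0.0003 -1.    ]]
0 [238.221  145.7918]
0.006 [238.6341 148.4892]
0.019 [239.5141 154.2366]
0.032 [240.3743 159.8545]
wrist 0.006 [327.2457 248.9907]
wrist 0.019 [327.2541 238.9615]
wrist 0.032 [327.2614 230.191 ]
rock [ 0.5069 -0.148   0.02  ] [ 0.5061 -0.1483  0.013 ]
```

View pics/tip.png

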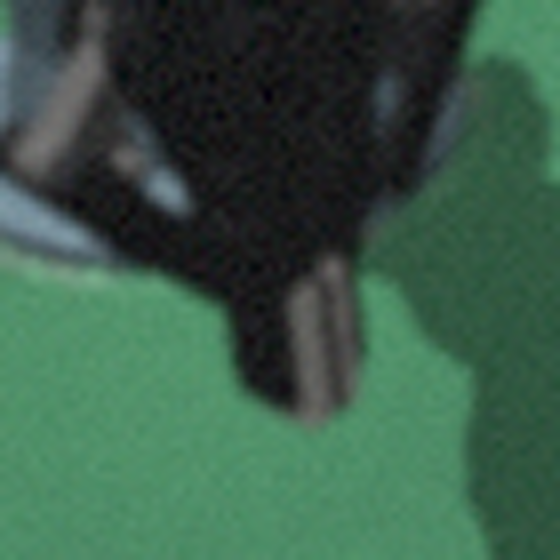

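The visible tip row (142) is about 12 px above the prediction for tips 19 mm ahead of the TCP (154). I'll work out the tip offset from both views before going low.

```bash
python3 - <<'E'
import pickle;from h import *
from workcell import telemetry
from scipy.spatial.transform import Rotation as Ro
np.set_printoptions(precision=4,suppress=True)
d=pickle.load(open('caps2.pkl','rb'));S,w,s=d['scene'],d['wrist'],d['s']
print(telemetry.read_state()['tool_pos'],telemetry.read_state()['time'])
Rt=Ro.from_rotvec(s['eef_rot']).as_matrix();p=s['tool_pos']
H=np.array(w['hand_eye']);print(H);Rw=Rt@H[:3,:3];o=Rt@H[:3,3]+p
c=dict(w,R=Rw.T,t=-Rw.T@o)
for x in(-.011,.011):
  for y in(-.0145,0,.0145):
    for k in(-.01,0,.019):
      X=p+Rt@[x,y,k];print(x,y,k,'scene',proj(S,X),'wrist',proj(c,X))
X,e=two(c,(327,245.5),S,(239.5,141.5));print('tri tip mid front: tool',Rt.T@(X-p),e)
E
python3 - <<'E'
import cv2
im=cv2.imread('pics/wrist2.png')[220:350,260:400];cv2.imwrite('pics/wtip.png',cv2.resize(im,None,fx=4,fy=4,interpolation=cv2.INTER_CUBIC))
E
```

```text
[ 0.5038 -0.1493  0.2202] 1.9
[[ 0.0007 -0.9598 -0.2808  0.0722]
 [ 1.      0.0005  0.0007  0.    ]
 [-0.0006 -0.2808  0.9598 -0.154 ]
 [ 0.      0.      0.      1.    ]]
-0.011 -0.0145 -0.01 scene [238.7864 135.3811] wrist [296.1754 284.892 ]
-0.011 -0.0145 0 scene [239.4616 139.9146] wrist [297.9244 274.4813]
-0.011 -0.0145 0.019 scene [240.7127 148.3133] wrist [300.7592 257.6075]
-0.011 0 -0.01 scene [233.1042 139.0927] wrist [327.2244 284.9015]
-0.011 0 0 scene [233.8373 143.6438] wrist [327.2326 274.4909]
-0.011 0 0.019 scene [235.1949 152.0728] wrist [327.246  257.6171]
-0.011 0.0145 -0.01 scene [227.2929 142.8886] wrist [358.2693 284.9109]
-0.011 0.0145 0 scene [228.0863 147.457 ] wrist [356.5372 274.5004]
-0.011 0.0145 0.019 scene [229.5551 155.9155] wrist [353.7297 257.6266]
0.011 -0.0145 -0.01 scene [247.6504 139.5907] wrist [294.9597 241.2388]
0.011 -0.0145 0 scene [248.2555 144.143 ] wrist [296.8449 232.9773]
0.011 -0.0145 0.019 scene [249.3761 152.574 ] wrist [299.8827 219.6648]
0.011 0 -0.01 scene [241.9971 143.397 ] wrist [327.2431 241.2515]
0.011 0 0 scene [242.6597 147.9666] wrist [327.2505 232.9899]
0.011 0 0.019 scene [243.8865 156.427 ] wrist [327.2625 219.6769]
0.011 0.0145 -0.01 scene [236.2139 147.2909] wrist [359.5221 241.2643]
0.011 0.0145 0 scene [236.9364 151.8773] wrist [357.6523 233.0024]
0.011 0.0145 0.019 scene [238.2738 160.3663] wrist [354.6392 219.6889]
tri tip mid front: tool [ 0.0086  0.0008 -0.0129] [np.float64(0.0017692352807676464), np.float64(0.0017692352807677175)]
```

View pics/wtip.png

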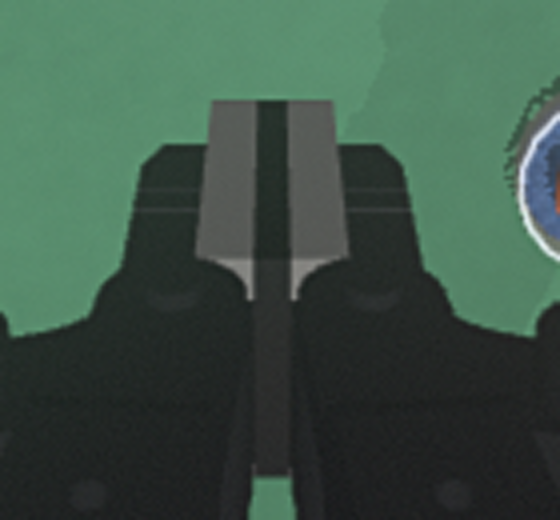

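```bash
python3 - <<'E'
import pickle;from h import *
from scipy.spatial.transform import Rotation as Ro
np.set_printoptions(precision=4,suppress=True)
d=pickle.load(open('caps2.pkl','rb'));S,w,s=d['scene'],d['wrist'],d['s'];T=pickle.load(open('caps.pkl','rb'))['top']
Rt=Ro.from_rotvec(s['eef_rot']).as_matrix();p=s['tool_pos'];H=np.array(w['hand_eye'])
# dish rim centres top px (z=.013) & wrist px
tp=[(376.3,209),(428,183),(435.3,240.4),(413.5,139.5),(471.5,202.7)]
wp=[(327,167.5),(456,153),(415,265),(475,39.5),(518.5,221.5)]
O=np.array([plane(T,q,.011) for q in tp])
K=np.array([[w['fx'],0,w['cx']],[0,w['fy'],w['cy']],[0,0,1.]])
ok,r,t=cv2.solvePnP(O,np.array(wp),K,None);R=cv2.Rodrigues(r)[0]
pr=cv2.projectPoints(O,r,t,K,None)[0].reshape(-1,2);print('res',pr-wp)
print('cam pnp',(-R.T@t).ravel(),'cam from tool',Rt@H[:3,3]+p)
# rotation fixed: linear lsq for the centre
Rw=Rt@H[:3,:3];A=[];b=[]
for X,q in zip(O,wp):
    v=Rw@np.array([(q[0]-w['cx'])/w['fx'],(q[1]-w['cy'])/w['fy'],1]);v/=np.linalg.norm(v);P=np.eye(3)-np.outer(v,v);A.append(P);b.append(P@X)
print('centre fixed rot',np.linalg.lstsq(np.vstack(A),np.hstack(b),rcond=None)[0])
im=S['image'];print(s['qpos'])
E
```

```text
res [[ 0.0515  0.2128]
 [ 0.1642 -0.3605]
 [ 0.1165 -0.2055]
 [-0.1102 -0.1001]
 [-0.2126  0.4737]]
cam pnp [ 0.5714 -0.1212  0.3716] cam from tool [ 0.571  -0.1229  0.3741]
centre fixed rot [ 0.5692 -0.1224  0.3725]
[ 0.4888  0.1662 -0.3057  1.8827  0.0566  1.1013 -1.0332]
```

The two views agree with each other: the shut tips appear about 13 mm behind the reported TCP, not 19 mm ahead. A pose fit also confirms the wrist camera's position. That's a 32 mm conflict with the text, so I'll lower the fingers over an empty patch of table without touching it and look again.

Emit:
send_rows(
  plan=[-15, 25, 0, 0, -25, 45, 0, 0, -25, 35, 0, 0, -15, 15, 0, 0, 0, 0, -25, 0, 0, 0, -40, 0, 0, 0, -40, 0, 0, 0, -25, 0, 0, 0, -15, 0, 0, 0, -10, 0, 0, 0, 0, 0, 0, 0, 0, 0],
)

```text
time: 3.1
tool_pos: [0.4258, -0.0295, 0.0658]
eef_rot: [3.085, 0.59, 0.002]
ft_force: [0.2, -0.1, 0.2]
width: -0.0001
```

```bash
cat > tip.py <<'E'
import pickle,sys;from h import *
from workcell import telemetry,vision
from scipy.spatial.transform import Rotation as Ro
np.set_printoptions(precision=4,suppress=True)
n=sys.argv[1]
s=telemetry.read_state();S=vision.capture('scene');w=vision.capture('wrist');cv2.imwrite(f'pics/scene{n}.png',S['image']);cv2.imwrite(f'pics/wrist{n}.png',w['image'])
pickle.dump(dict(scene=S,wrist=w,s=s),open(f'caps{n}.pkl','wb'))
print(s['time'],s['tool_pos'],s['ft_force'],s['width'])
Rt=Ro.from_rotvec(s['eef_rot']).as_matrix();p=s['tool_pos']
for k in(-.014,0,.019):print(k,proj(S,p+Rt@[0,0,k]))
q=proj(S,p).astype(int);x0,y0=q[0]-60,max(q[1]-60,0);print('crop origin',x0,y0)
cv2.imwrite(f'pics/tip{n}.png',cv2.resize(S['image'][y0:y0+100,x0:x0+120],None,fx=6,fy=6,interpolation=cv2.INTER_CUBIC))
E
python3 tip.py 3
```

```text
3.1 [ 0.4258 -0.0295  0.0658] [ 0.1746 -0.0648  0.1976] -9.065201917834934e-05
-0.014 [280.8519 162.5199]
0 [281.206  167.3739]
0.019 [281.6755 173.8102]
crop origin 221 107
```

View pics/tip3.png

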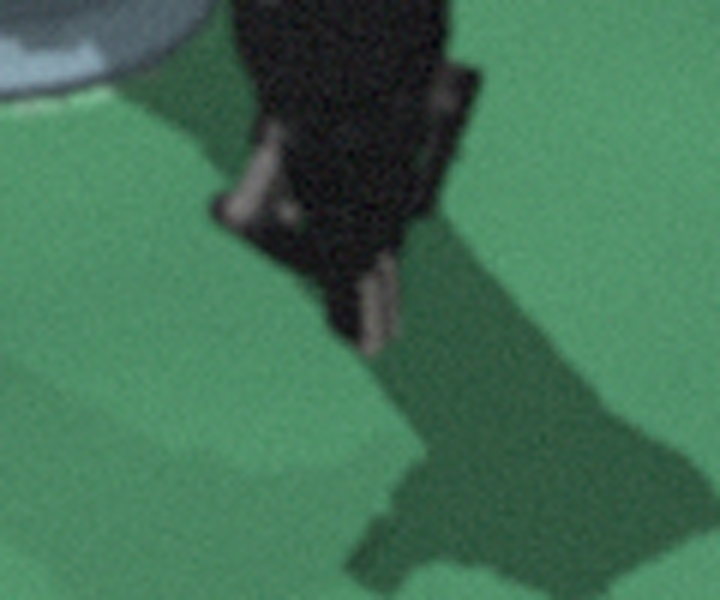

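The tip shows at (282,166), again well above the 19 mm prediction (282,174–176). I'll lower another 40 mm, which stays clear of the table even if the text is right.

Emit:
send_rows(
  plan=[0, 0, -15, 0, 0, 0, -15, 0, 0, 0, -10, 0, 0, 0, 0, 0, 0, 0, 0, 0],
)

```text
time: 3.7
tool_pos: [0.4255, -0.0292, 0.0257]
eef_rot: [3.085, 0.591, 0.001]
ft_force: [1.2, -0.3, 0.2]
width: 0.0001
```

```bash
python3 tip.py 4
```

```text
3.7 [ 0.4255 -0.0292  0.0257] [ 1.2024 -0.2717  0.2305] 0.00012797180729440434
-0.014 [281.898  176.0813]
0 [282.2312 180.6684]
0.019 [282.6732 186.7548]
crop origin 222 120
```

View pics/tip4.png

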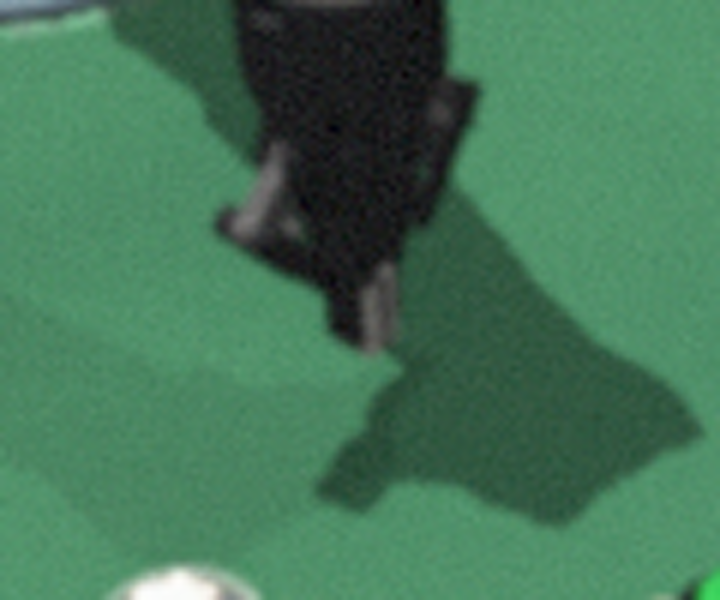

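View pics/wrist4.png

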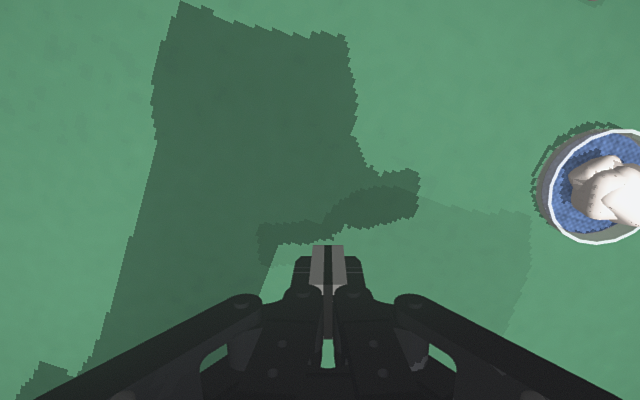

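The tip is at (284,179), where the text predicts about row 189. A gentle force-watched descent to the bare table here will settle it.

Emit:
send_rows(
  plan=[0, 0, -3, 0, 0, 0, -2, 0, 0, 0, 0, 0],
)

```text
time: 4.1
tool_pos: [0.4249, -0.0292, 0.0201]
eef_rot: [-3.085, -0.591, 0.0]
ft_force: [0.4, -0.6, -0.0]
width: 0.0
```

Emit:
send_rows(
  plan=[0, 0, -2, 0, 0, 0, 0, 0],
)

```text
time: 4.3
tool_pos: [0.4249, -0.0292, 0.018]
eef_rot: [-3.085, -0.592, 0.001]
ft_force: [0.0, -0.4, 0.7]
width: -0.0001
```

Emit:
send_rows(
  plan=[0, 0, -1, 0, 0, 0, 0, 0],
)

```text
time: 4.5
tool_pos: [0.425, -0.0292, 0.0171]
eef_rot: [-3.085, -0.592, 0.0]
ft_force: [-0.6, -0.7, 0.1]
width: -0.0001
```

Emit:
send_rows(
  plan=[0, 0, -1, 0, 0, 0, 0, 0],
)

```text
time: 4.7
tool_pos: [0.425, -0.0292, 0.0162]
eef_rot: [-3.085, -0.591, 0.0]
ft_force: [-0.2, -0.4, -1.2]
width: 0.0002
```

Emit:
send_rows(
  plan=[0, 0, -1, 0, 0, 0, 0, 0],
)

```text
time: 4.9
tool_pos: [0.425, -0.0292, 0.0152]
eef_rot: [-3.085, -0.592, 0.0]
ft_force: [0.2, -0.3, -0.2]
width: -0.0005
```

The TCP is at 15 mm with no force, so the fingertips are not 19 mm ahead of it. I'll carry on down to find the real tip offset.

Emit:
send_rows(
  plan=[0, 0, -3, 0, 0, 0, -3, 0, 0, 0, -3, 0, 0, 0, 0, 0],
)

```text
time: 5.3
tool_pos: [0.4245, -0.0292, 0.0057]
eef_rot: [-3.085, -0.592, 0.002]
ft_force: [-0.7, 0.8, 0.7]
width: 0.0003
```

Emit:
send_rows(
  plan=[0, 0, -2, 0, 0, 0, -2, 0, 0, 0, 0, 0],
)

```text
time: 5.6
tool_pos: [0.4249, -0.0292, 0.002]
eef_rot: [-3.085, -0.592, 0.001]
ft_force: [0.4, -0.5, -0.9]
width: 0.0002
```

```bash
python3 tip.py 5
```

```text
5.6 [ 0.4249 -0.0292  0.002 ] [ 0.427  -0.5287 -0.8834] 0.00015261658821292715
-0.014 [282.3426 183.6289]
0 [282.6636 188.0664]
0.019 [283.0897 193.9563]
crop origin 222 128
```

View pics/tip5.png

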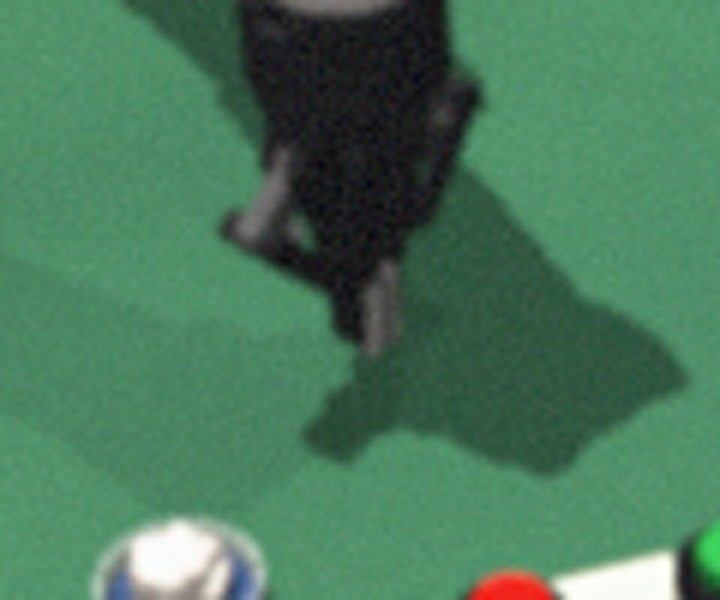

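Emit:
send_rows(
  plan=[0, 0, -2, 0, 0, 0, -2, 0, 0, 0, -2, 0, 0, 0, 0, 0],
)

```text
time: 6.1
tool_pos: [0.4248, -0.0292, -0.0041]
eef_rot: [-3.085, -0.592, 0.001]
ft_force: [-1.0, -0.2, -0.2]
width: -0.0002
```

Emit:
send_rows(
  plan=[0, 0, -1, 0, 0, 0, -1, 0, 0, 0, 0, 0],
)

```text
time: 6.4
tool_pos: [0.425, -0.0292, -0.0058]
eef_rot: [-3.085, -0.592, 0.0]
ft_force: [0.0, -0.2, 0.1]
width: -0.0001
```

Emit:
send_rows(
  plan=[0, 0, -1, 0, 0, 0, -1, 0, 0, 0, 0, 0],
)

```text
time: 6.7
tool_pos: [0.425, -0.0292, -0.0079]
eef_rot: [-3.085, -0.592, 0.0]
ft_force: [-0.2, -0.0, 0.2]
width: 0.0
```

Emit:
send_rows(
  plan=[0, 0, -1, 0, 0, 0, 0, 0],
)

```text
time: 6.9
tool_pos: [0.425, -0.0292, -0.0088]
eef_rot: [-3.085, -0.591, 0.0]
ft_force: [0.2, -0.4, 0.1]
width: 0.0001
```

Emit:
send_rows(
  plan=[0, 0, -1, 0, 0, 0, 0, 0],
)

```text
time: 7.1
tool_pos: [0.425, -0.0292, -0.0098]
eef_rot: [-3.085, -0.591, 0.0]
ft_force: [-0.0, 0.1, -1.3]
width: 0.0001
```

Emit:
send_rows(
  plan=[0, 0, -1, 0, 0, 0, 0, 0],
)

```text
time: 7.3
tool_pos: [0.425, -0.0292, -0.0108]
eef_rot: [-3.085, -0.592, 0.0]
ft_force: [0.6, 0.3, -0.1]
width: -0.0003
```

Emit:
send_rows(
  plan=[0, 0, -1, 0, 0, 0, 0, 0],
)

```text
time: 7.5
tool_pos: [0.425, -0.0292, -0.0109]
eef_rot: [3.085, 0.592, -0.002]
ft_force: [-3.9, 0.7, 9.2]
width: -0.0002
```

Emit:
send_rows(
  plan=[0, 0, -1, 0, 0, 0, 0, 0],
)

```text
time: 7.7
tool_pos: [0.4251, -0.0293, -0.011]
eef_rot: [3.084, 0.591, -0.003]
ft_force: [-5.1, 1.1, 20.3]
width: 0.0001
```

Contact came at TCP z = −0.011, so the real fingertips are 11 mm behind the reported TCP (tip z = TCP z + 0.011), matching the camera estimate. I'll plan with that: TCP z of 0.049 over the rock, 0.109 over the bottle, and 0.043 down to 0.037 on the button. Now up, and across to the white rock.

Emit:
send_rows(
  plan=[0, 0, 10, 0, 0, 0, 30, 0, 0, 0, 40, 0, 0, 0, 40, 0, 0, 0, 40, 0, 10, -15, 20, 0, 20, -30, 0, 0, 20, -30, 0, 0, 20, -28, 0, 0, 10, -15, 0, 0, 0, 0, 0, 0, 0, 0, 0, 0],
)

```text
time: 8.9
tool_pos: [0.5045, -0.1466, 0.1669]
eef_rot: [-3.084, -0.591, 0.002]
ft_force: [0.4, 0.3, -0.1]
width: 0.0001
```

Emit:
send_rows(
  plan=[1, -1, -15, 0, 0, 0, -30, 0, 0, 0, -30, 0, 0, 0, -20, 0, 0, 0, -15, 0, 0, 0, -8, 0, 0, 0, 0, 0, 0, 0, 0, 0],
)

```text
time: 9.7
tool_pos: [0.5068, -0.1481, 0.0499]
eef_rot: [3.085, 0.592, 0.002]
ft_force: [0.2, -0.3, -0.6]
width: -0.0003
```

```bash
python3 tip.py 6
```

```text
9.7 [ 0.5068 -0.1481  0.0499] [ 0.2249 -0.3386 -0.6289] -0.00034308291881269995
-0.014 [249.0521 208.432 ]
0 [249.7847 213.2627]
0.019 [250.7541 219.6538]
crop origin 189 153
```

View pics/tip6.png

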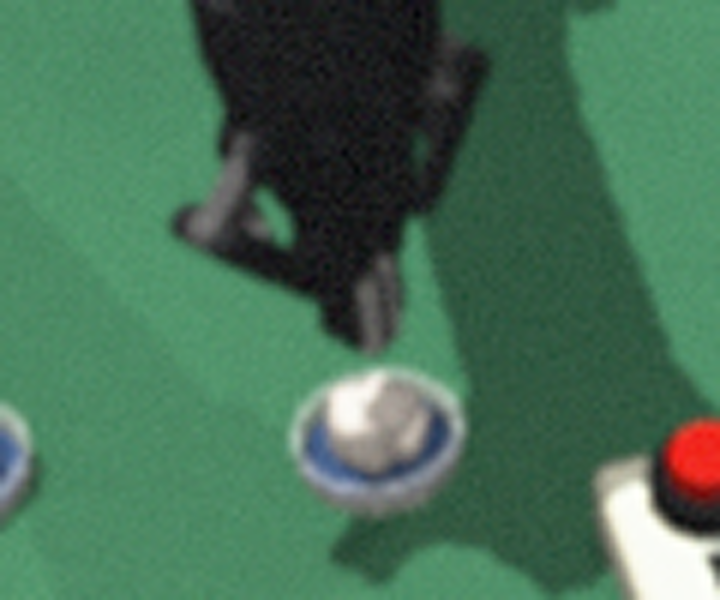

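View pics/wrist6.png

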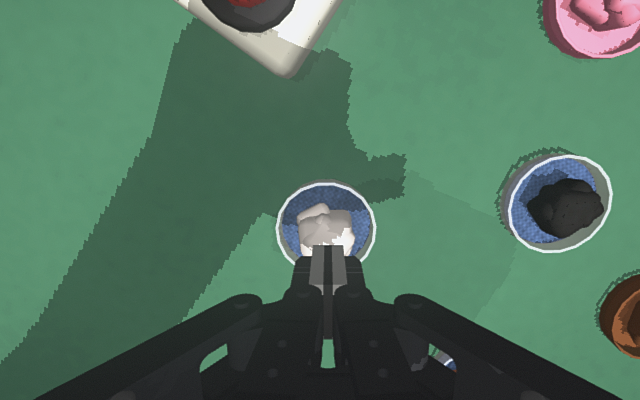

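The tips, at (252,211) in the scene view, sit right over the white rock at (252,221), and the wrist view has it centred laterally at (326,228). Holding for over two seconds.

Emit:
send_rows(
  plan=[0, 0, 0, 0, 0, 0, 0, 0, 0, 0, 0, 0, 0, 0, 0, 0, 0, 0, 0, 0, 0, 0, 0, 0, 0, 0, 0, 0, 0, 0, 0, 0, 0, 0, 0, 0, 0, 0, 0, 0, 0, 0, 0, 0, 0, 0, 0, 0],
)

```text
time: 11.0
tool_pos: [0.5061, -0.1482, 0.0493]
eef_rot: [-3.085, -0.591, 0.0]
ft_force: [0.4, 0.8, 0.1]
width: 0.0002
```

Emit:
send_rows(
  plan=[0, 0, 0, 0, 0, 0, 0, 0, 0, 0, 0, 0, 0, 0, 0, 0, 0, 0, 0, 0, 0, 0, 0, 0, 0, 0, 0, 0, 0, 0, 0, 0, 0, 0, 0, 0, 0, 0, 0, 0, 0, 0, 0, 0, 0, 0, 0, 0],
)

```text
time: 12.2
tool_pos: [0.5061, -0.1482, 0.0492]
eef_rot: [-3.085, -0.592, 0.0]
ft_force: [0.4, 0.8, -0.1]
width: 0.0003
```

Emit:
send_rows(
  plan=[0, 0, 0, 0, 0, 0, 0, 0, 0, 0, 0, 0],
)

```text
time: 12.5
tool_pos: [0.5061, -0.1482, 0.0493]
eef_rot: [-3.085, -0.592, -0.0]
ft_force: [-0.3, 0.4, 0.5]
width: -0.0002
```

Emit:
send_rows(
  plan=[0, 0, 15, 0, 0, 0, 30, 0, 0, 0, 35, 0, 0, 0, 35, 0, 0, 0, 20, 0, 2, 15, 0, 0, 3, 35, 0, 0, 4, 45, 0, 0, 4, 45, 0, 0, 4, 45, 0, 0, 4, 45, 0, 0, 3, 35, 0, 0],
)

```text
time: 13.7
tool_pos: [0.5285, 0.1214, 0.1838]
eef_rot: [-3.083, -0.597, 0.002]
ft_force: [0.3, 0.3, 0.4]
width: 0.0002
```

Emit:
send_rows(
  plan=[2, 20, 0, 0, 1, 14, 0, 0, 0, 0, 0, 0, 0, 0, 0, 0],
)

```text
time: 14.1
tool_pos: [0.5327, 0.1498, 0.1837]
eef_rot: [3.085, 0.591, -0.002]
ft_force: [0.7, -0.0, -0.4]
width: 0.0004
```

```bash
python3 tip.py 7; python3 - <<'E'
import pickle;from h import *
from scipy.spatial.transform import Rotation as Ro
np.set_printoptions(precision=4,suppress=True)
d=pickle.load(open('caps7.pkl','rb'));w,s=d['wrist'],d['s']
Rt=Ro.from_rotvec(s['eef_rot']).as_matrix();p=s['tool_pos'];H=np.array(w['hand_eye']);Rw=Rt@H[:3,:3];c=dict(w,R=Rw.T,t=-Rw.T@(Rt@H[:3,3]+p))
b=blob(w['image'],(200,60,460,300),(0,150,60),(6,255,255));print(b)
print(plane(c,b[0],.075),plane(c,b[0],.085))
E
```

```text
14.1 [0.5327 0.1498 0.1837] [ 0.6656 -0.0498 -0.4145] 0.00038768441097299436
-0.014 [378.5124 116.5892]
0 [377.8353 122.3497]
0.019 [376.9391 129.9726]
crop origin 317 62
(array([324.2515, 189.4147]), array([309, 172,  32,  35, 815], dtype=int32))
[0.5357 0.1535 0.075 ] [0.5382 0.1543 0.085 ]
```

View pics/wrist7.png

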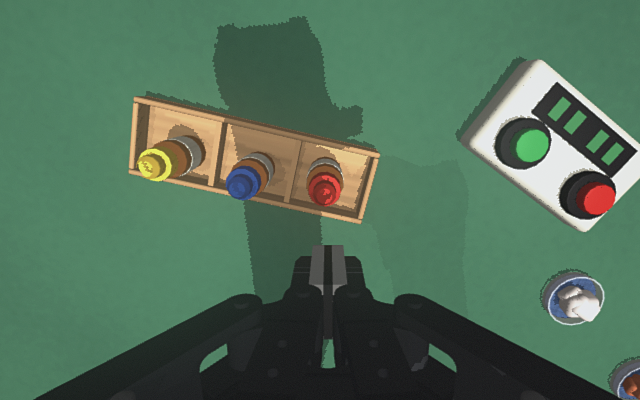

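The wrist view puts the red cap at (324,189), which is about (0.536, 0.153). I'll shift (+2, +3), lower to TCP z 0.109 and hold.

Emit:
send_rows(
  plan=[2, 3, -10, 0, 0, 0, -20, 0, 0, 0, -20, 0, 0, 0, -15, 0, 0, 0, -10, 0, 0, 0, 0, 0, 0, 0, 0, 0],
)

```text
time: 14.9
tool_pos: [0.5354, 0.1538, 0.1094]
eef_rot: [-3.085, -0.591, -0.001]
ft_force: [0.7, -0.1, 0.1]
width: -0.0001
```

```bash
python3 tip.py 8
```

```text
14.9 [0.5354 0.1538 0.1094] [ 0.6676 -0.1475  0.0521] -7.455866143595166e-05
-0.014 [377.3649 145.8731]
0 [376.7488 151.0285]
0.019 [375.9325 157.8599]
crop origin 316 91
```

View pics/tip8.png

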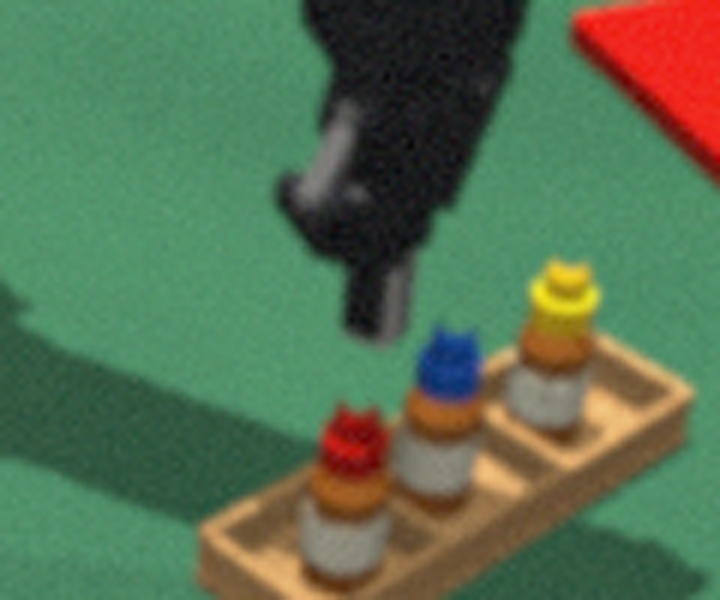

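The tips are at about (378,147), some 30 mm above the red cap top at (375,159) and on the bottle's axis once the visible front corner is allowed for. Holding.

Emit:
send_rows(
  plan=[0, 0, 0, 0, 0, 0, 0, 0, 0, 0, 0, 0, 0, 0, 0, 0, 0, 0, 0, 0, 0, 0, 0, 0, 0, 0, 0, 0, 0, 0, 0, 0, 0, 0, 0, 0, 0, 0, 0, 0, 0, 0, 0, 0, 0, 0, 0, 0],
)

```text
time: 16.2
tool_pos: [0.5351, 0.1538, 0.1093]
eef_rot: [-3.085, -0.592, -0.0]
ft_force: [0.3, -0.8, 0.0]
width: 0.0002
```

Emit:
send_rows(
  plan=[0, 0, 0, 0, 0, 0, 0, 0, 0, 0, 0, 0, 0, 0, 0, 0, 0, 0, 0, 0, 0, 0, 0, 0, 0, 0, 0, 0, 0, 0, 0, 0, 0, 0, 0, 0, 0, 0, 0, 0, 0, 0, 0, 0, 0, 0, 0, 0],
)

```text
time: 17.4
tool_pos: [0.5351, 0.1538, 0.1093]
eef_rot: [3.085, 0.592, 0.0]
ft_force: [-0.8, -0.7, 0.3]
width: -0.0002
```

Emit:
send_rows(
  plan=[0, 0, 0, 0, 0, 0, 0, 0, 0, 0, 0, 0],
)

```text
time: 17.7
tool_pos: [0.5351, 0.1538, 0.1093]
eef_rot: [-3.085, -0.592, -0.0]
ft_force: [0.2, 0.5, 0.3]
width: -0.0002
```

Emit:
send_rows(
  plan=[0, 0, 10, 0, 0, 0, 25, 0, 0, 0, 25, 0, 0, 0, 15, 0, 10, -15, 0, 0, 20, -32, 0, 0, 25, -40, 0, 0, 22, -35, 0, 0, 11, -18, 0, 0, 4, -8, 0, 0, 0, 0, 0, 0, 0, 0, 0, 0],
)

```text
time: 18.9
tool_pos: [0.6263, 0.0081, 0.1843]
eef_rot: [-3.083, -0.595, 0.001]
ft_force: [-1.1, 0.3, 0.4]
width: 0.0
```

```bash
python3 tip.py 9; python3 - <<'E'
import pickle;from h import *
from scipy.spatial.transform import Rotation as Ro
np.set_printoptions(precision=4,suppress=True)
d=pickle.load(open('caps9.pkl','rb'));w,s=d['wrist'],d['s']
Rt=Ro.from_rotvec(s['eef_rot']).as_matrix();p=s['tool_pos'];H=np.array(w['hand_eye']);Rw=Rt@H[:3,:3];c=dict(w,R=Rw.T,t=-Rw.T@(Rt@H[:3,3]+p))
b=blob(w['image'],(230,100,430,260),(50,150,60),(75,255,255));print(b)
print(plane(c,b[0],.054),plane(c,b[0],.051))
E
```

```text
18.9 [0.6263 0.0081 0.1843] [-1.0694  0.3218  0.4101] 4.265088371819153e-05
-0.014 [348.3667 162.6309]
0 [347.9798 168.6647]
0.019 [347.4698 176.6194]
crop origin 287 108
NoneTraceback (most recent call last):
  File "<stdin>", line 7, in <module>
TypeError: 'NoneType' object is not subscriptable
```

View pics/wrist9.png

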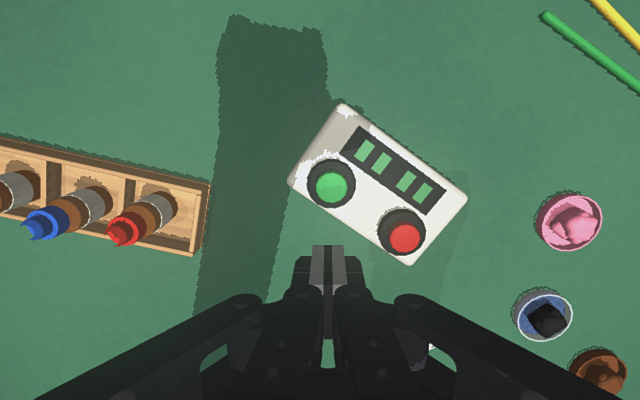

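```bash
python3 - <<'E'
import pickle;from h import *
from scipy.spatial.transform import Rotation as Ro
np.set_printoptions(precision=4,suppress=True)
d=pickle.load(open('caps9.pkl','rb'));w,s=d['wrist'],d['s']
Rt=Ro.from_rotvec(s['eef_rot']).as_matrix();p=s['tool_pos'];H=np.array(w['hand_eye']);Rw=Rt@H[:3,:3];c=dict(w,R=Rw.T,t=-Rw.T@(Rt@H[:3,3]+p))
b=blob(w['image'],(300,155,365,215),(50,120,100),(80,255,255));print(b)
print(plane(c,b[0],.054),plane(c,b[0],.052))
E
```

```text
(array([330.9513, 187.1811]), array([316, 173,  31,  30, 718], dtype=int32))
[0.6281 0.0057 0.054 ] [0.6276 0.0055 0.052 ]
```

The green button in the wrist view at (331,187) gives (0.628, 0.006), in agreement with the top view. Shift (+1, −2) and lower to just above it.

Emit:
send_rows(
  plan=[1, -2, -15, 0, 0, 0, -30, 0, 0, 0, -35, 0, 0, 0, -30, 0, 0, 0, -15, 0, 0, 0, -8, 0, 0, 0, 0, 0, 0, 0, 0, 0],
)

```text
time: 19.8
tool_pos: [0.6294, 0.0042, 0.0526]
eef_rot: [3.085, 0.592, 0.004]
ft_force: [0.4, 0.1, 0.3]
width: 0.0001
```

```bash
python3 tip.py 10
```

```text
19.8 [0.6294 0.0042 0.0526] [0.413  0.0699 0.2627] 0.00011496287284470838
-0.014 [344.2656 215.7778]
0 [343.9687 220.6345]
0.019 [343.5761 227.0568]
crop origin 283 160
```

View pics/tip10.png

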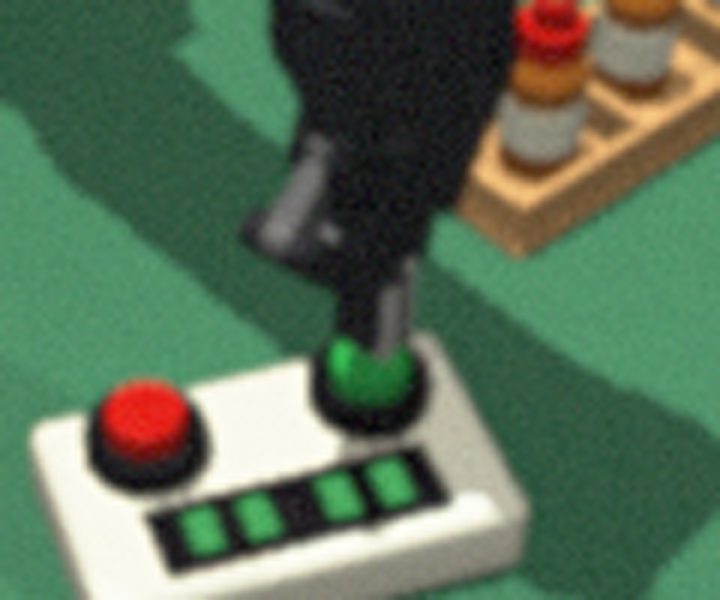

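The tips are about 1 cm above the green button, on its axis. Now press, step by step, watching force.

Emit:
send_rows(
  plan=[-1, 1, -4, 0, 0, 0, -3, 0, 0, 0, -1, 0, 0, 0, 0, 0],
)

```text
time: 20.3
tool_pos: [0.6269, 0.0048, 0.0432]
eef_rot: [-3.085, -0.591, 0.001]
ft_force: [-0.9, 0.5, 1.5]
width: 0.0005
```

Emit:
send_rows(
  plan=[0, 0, -2, 0, 0, 0, -2, 0, 0, 0, 0, 0],
)

```text
time: 20.6
tool_pos: [0.6271, 0.0048, 0.0394]
eef_rot: [3.085, 0.591, -0.0]
ft_force: [-1.6, 0.2, 4.0]
width: -0.0002
```

Emit:
send_rows(
  plan=[0, 0, -2, 0, 0, 0, 0, 0],
)

```text
time: 20.8
tool_pos: [0.6272, 0.0048, 0.0374]
eef_rot: [3.085, 0.592, 0.0]
ft_force: [-2.0, 0.3, 5.6]
width: 0.0006
```

Emit:
send_rows(
  plan=[0, 0, -1, 0, 0, 0, 0, 0],
)

```text
time: 21.0
tool_pos: [0.6272, 0.0048, 0.0371]
eef_rot: [3.085, 0.591, -0.0]
ft_force: [-3.1, -1.4, 8.6]
width: -0.0001
```

Emit:
send_rows(
  plan=[0, 0, -1, 0, 0, 0, 0, 0],
)

```text
time: 21.2
tool_pos: [0.6273, 0.0048, 0.0371]
eef_rot: [3.085, 0.591, -0.001]
ft_force: [-4.6, -0.6, 12.7]
width: -0.0
```

It stopped hard at TCP z 0.0371, about 6 mm below first contact, with the force rising past 5 N, so the button is fully down. Releasing and moving clear.

Emit:
send_rows(
  plan=[0, 0, 0, 0, 0, 0, 0, 0, 0, 0, 3, 0, 0, 0, 5, 0, 0, 0, 10, 0, 0, 0, 25, 0, 0, 0, 35, 0, 0, 0, 40, 0, 0, 0, 40, 0, 0, 0, 20, 0, 0, 0, 0, 0, 0, 0, 0, 0],
)

```text
time: 22.4
tool_pos: [0.6271, 0.0047, 0.2133]
eef_rot: [3.085, 0.591, 0.001]
ft_force: [-0.9, 1.0, -0.8]
width: -0.0001
```

Emit:
send_rows(
  plan=[-15, 0, 0, 0, -30, 0, 0, 0, -40, 0, 0, 0, -40, 0, 0, 0, -25, 0, 0, 0, -10, 0, 0, 0, 0, 0, 0, 0, 0, 0, 0, 0, 0, 0, 0, 0],
)

```text
time: 23.3
tool_pos: [0.4685, 0.005, 0.2133]
eef_rot: [-3.085, -0.591, -0.001]
ft_force: [1.0, 0.3, -1.2]
width: -0.0004
```

```bash
python3 tip.py 11; python3 - <<'E'
import pickle;from h import *
from workcell import vision
T=vision.capture('top');cv2.imwrite('pics/top11.png',T['image'])
a=pickle.load(open('caps.pkl','rb'));S0=a['scene']['image'];S1=pickle.load(open('caps11.pkl','rb'))['scene']['image']
W=((0,0,150),(180,60,255));G=((45,150,60),(75,255,255)); Rd=((0,170,90),(6,255,255)); B=((105,150,60),(125,255,255));Y=((22,150,90),(35,255,255))
for n,b,r in[('white',(236,210,268,238),W),('green',(333,210,358,232),G),('redbtn',(296,222,318,242),Rd),('redcap',(366,154,385,178),Rd),('blue',(382,142,400,162),B),('yel',(400,132,418,152),Y),('redrock',(165,218,193,240),((0,120,120),(15,255,255))),('black',(198,258,222,280),((0,0,0),(180,255,60)))]:
    p,q=blob(S0,b,*r),blob(S1,b,*r);print(n,None if p is None or q is None else np.round(q[0]-p[0],2))
E
```

```text
23.3 [0.4685 0.005  0.2133] [ 0.9846  0.2875 -1.1819] -0.0004215848905793711
-0.014 [302.1662 109.6676]
0 [302.3342 115.7567]
0.019 [302.5562 123.8056]
crop origin 242 55
white [-0.01 -0.2 ]
green [-0.04 -0.04]
redbtn [ 0.17 -0.01]
redcap [ 0.08 -0.04]
blue [-0.   -0.06]
yel [ 0.01 -0.04]
redrock [-0.02 -0.03]
black [-0.07  0.01]
```

View pics/scene11.png

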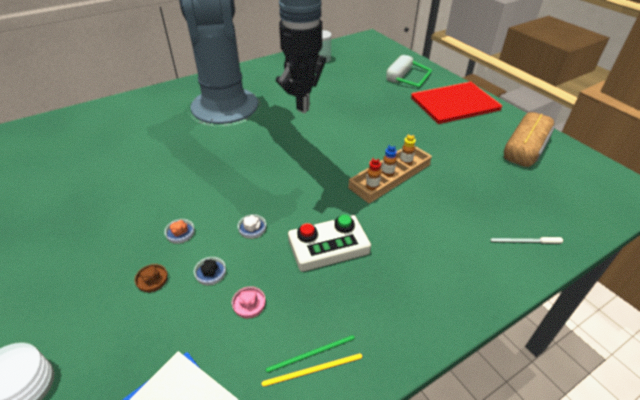

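Nothing has moved (all shifts are 0.2 px or less), the green button is up again at (344,220), and the arm is clear. Handing in.

```bash
python3 -c "
from workcell import hand_in
print(hand_in())"
```

```text
the job is handed in; nothing more can be done
None
```

I did the job in the order asked and handed it in at about 23 s of the 48 s allowed. No verdict was reported.

- **White rock:** held the closed fingertips about 30 mm above it for roughly 2.8 s.
- **Red-capped bottle:** held them about 30 mm above the cap for roughly 2.8 s.
- **Green button:** it stopped hard about 6 mm below first contact, with the force reaching about 13 N. I then let it come up and moved the arm clear.

**Disagreement with the description:** the text puts the fingertips 19 mm ahead of the TCP. Two camera views showed the shut tips about 11–13 mm behind it. A light touch on an empty patch of table (peak about 20 N) gave 11 mm behind, so I used that. The button's contact and stop heights matched it.

**Last checks:** compared with the first scene picture, the rocks, bottle caps and both buttons had shifted 0.2 px or less. The green button was back up, and the arm was in free air with only noise on the force reading. None of these final checks failed.

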